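# Draw the forming mandrel that fits the ring and hold it level over the job

### The arm

A 6-joint arm with a two-finger parallel gripper is mounted at the origin on a cart in front of the work surface, level with it; the furniture and walls round the work are solid. World frame = base frame: x ahead of the robot, y to its left, z up, the work surface at z = 0. Lengths are in m, angles in rad, forces in N, time in s.
With the tool pointing down it reaches from about 0.275 to 1 m from the base axis. Payload 8.4 kg.
Tool frame: the origin (TCP) lies on the centre line of the jaws, within the pads' length; the fingertips stand 17 mm ahead of it and the grasp point (between the pads) lies 2 mm behind it (bot.tcp_to_tips is the y of the fingertips in the tool frame, in m); y points along the fingers, z is the direction in which the jaws open and shut, and the axes are right-handed (so a half turn about y gives the same grasp; the last joint's range is limited). The gripper opens to 85 mm and grips with 20 to 120 N. Pads are 22 mm wide; open, the fingers measure 114 mm over their backs; the gripper's body (76 mm by 85 mm) begins 54 mm behind the grasp point. The pads swing forward as they close: fully open they stand 13 mm farther back than shut.
Start: joints at [1.212, 0.353, 1.633, -0, 1.155, -0.002], TCP at [0.218, 0.586, 0.248] pointing down, gripper open.
Joint ranges: [-2.63, 2.63], [-0.92, 2.1], [0.06, 2.66], [-1.3, 4.44], [0, 2.69], [-3.02, 3.02]. Speed limits (rad/s): [2.22, 2.22, 2.79, 3.14, 3.14, 3.14].

### API

Orientations are given as a unit quaternion [x, y, z, w].
In Python, from workcell import bot, hand, kinematics, get_obs, vision, hand_in gives the robot as it stands. The module is installed in compiled form; this text tells all that it offers. Calls block until the motion is done:
- bot.reach(position, orientation): joint-space move of the TCP to a pose.
- bot.servo_line(position, ori=None, velocity=0.15): straight line of the TCP; ori=None keeps the orientation; velocity is the mean speed in m/s.
- bot.goto_joints(angles): joint-space move.
- hand.move_gripper(opening, strength=None): finger opening in m; strength is the grip in N (None keeps the last); returns when the fingers have stopped.
- bot.dwell(seconds).
- kinematics.solve_ik(position, orientation): joint angles nearest the present ones, or None.
- get_obs(): the state.
- vision.read_camera(name): name is "scene" or "top" or "wrist"; returns a dict with "frame" (480x640x3 uint8, red, green, blue), "intrinsics" (3x3 intrinsics, pixels), "view" (4x4, takes a point from world to camera coordinates). Camera axes: x right, y down, z forward; pixel columns grow to the right and rows downward; lengths in m; the calibration is good to about 2 mm. The wrist camera is an equidistant fisheye: a pixel r from the principal point sees the ray r / f radians off the axis. A picture is of the moment at which its call begins. There is no depth.
A pose or a line that the arm cannot do raises bot.IKError and nothing moves.
- hand_in(): hands the job in, once; it reports no verdict.
The state is a dict: "time_s": time; "joint_pos": joint angles; "joint_vel": joint speeds; "joint_efforts": joint torques, N m; "position": TCP position; "orientation": TCP orientation; "wrist_force": force on the tool from outside, world axes, zero at the start; "ft_torque": the same for the moment, N m; "gripper_width": finger opening in m.
Only numpy, scipy, OpenCV 4.12 (cv2) and the standard library are available. Lean on these libraries where they do the work, as an engineer would, in place of code of your own. Each camera call takes 0.05 s, during which the arm holds its last target.

### The job

The ring band lying on the steel bench block is to be trued. From the slanted rack draw out, by its wooden handle, the one mandrel whose polished end fits that band's bore, turn it level and hold it still, raised about 20 cm above the bench top, with the middle of the polished end above the band, ready for the jeweller to slip the band on; finish while holding it there. Keep the gripper off the polished steel, leave the other two mandrels in the rack, and do not disturb the bands or the things standing about.

Things in the scene. Friction and masses are not known exactly. Their poses are not given: they have to be found in the camera images.
- rack: wooden rack fixed to the bench, 135 x 226 x 115 mm: base board, two cheeks, between them a slanted rail with three bores side by side at y = -70, 0, +70 mm; origin under the middle, on the bench; z up, -x the handle side. The bores (23 mm wide, through the 30 mm rail) rise at 45 degrees towards -x: mandrels are drawn out along [-0.707, 0, 0.707] of the rack; clear after about 95 mm
- mandrel_small: forming mandrel, loose in one of the rack's bores (which one varies). Origin on its axis under the brass flange (29 mm wide), which sits on the rail about 91 mm above the bench; +z along the axis to the handle's end. Wooden handle 23 mm thick from z = 3 to 70 mm, one dark ring near its end; grip it there from above, e.g. at z = 40 mm, fingers closing along the rack's y. 120 g
- mandrel_small_mid (a point): middle of that mandrel's polished end, on its axis at z = -58 mm of the mandrel (axes as the mandrel's)
- mandrel_small_polished: the polished steel end of that mandrel, 10 mm thick, z = -27 to -89 mm; between it and the flange is a brass ferrule 22 mm thick, which sits in the bore. Fixed to the mandrel, same origin and axes; not to be touched by the gripper
- mandrel_medium: forming mandrel, loose in one of the rack's bores (which one varies). Origin on its axis under the brass flange (29 mm wide), which sits on the rail about 91 mm above the bench; +z along the axis to the handle's end. Wooden handle 23 mm thick from z = 3 to 70 mm, two dark rings near its end; grip it there from above, e.g. at z = 40 mm, fingers closing along the rack's y. 120 g
- mandrel_medium_mid (a point): middle of that mandrel's polished end, on its axis at z = -58 mm of the mandrel (axes as the mandrel's)
- mandrel_medium_polished: the polished steel end of that mandrel, 15 mm thick, z = -27 to -89 mm; between it and the flange is a brass ferrule 22 mm thick, which sits in the bore. Fixed to the mandrel, same origin and axes; not to be touched by the gripper
- mandrel_large: forming mandrel, loose in one of the rack's bores (which one varies). Origin on its axis under the brass flange (29 mm wide), which sits on the rail about 91 mm above the bench; +z along the axis to the handle's end. Wooden handle 23 mm thick from z = 3 to 70 mm, three dark rings near its end; grip it there from above, e.g. at z = 40 mm, fingers closing along the rack's y. 120 g
- mandrel_large_mid (a point): middle of that mandrel's polished end, on its axis at z = -58 mm of the mandrel (axes as the mandrel's)
- mandrel_large_polished: the polished steel end of that mandrel, 20 mm thick, z = -27 to -89 mm; between it and the flange is a brass ferrule 22 mm thick, which sits in the bore. Fixed to the mandrel, same origin and axes; not to be touched by the gripper
- band_small: plain brass ring band lying flat, bore 11 mm, outside 15 mm, 6 mm high; loose; origin at the centre of its underside. It fits the 10 mm mandrel. One of the three bands lies on the bench block (the job), the other two on the ring pad
- band_medium: plain brass ring band lying flat, bore 16 mm, outside 20 mm, 6 mm high; loose; origin at the centre of its underside. It fits the 15 mm mandrel. One of the three bands lies on the bench block (the job), the other two on the ring pad
- band_large: plain brass ring band lying flat, bore 21 mm, outside 25 mm, 6 mm high; loose; origin at the centre of its underside. It fits the 20 mm mandrel. One of the three bands lies on the bench block (the job), the other two on the ring pad
- bench_block: square steel bench block, 70 x 70 x 23 mm, fixed on the bench; origin under its centre
- ring_pad: blue felt ring pad in a dark wooden frame, 64 x 116 x 23 mm, fixed; origin under its centre; the two bands that are not wanted now lie on it
- solder_spool: small spool of solder, 36 mm across, 20 mm high; bystander; origin under its centre
- tin: small round grey tin, 35 mm across, 21 mm high; bystander; origin under its centre
- flux_jar: white jar with a green lid, 49 mm across, 52 mm high; bystander; origin under its centre
- beeswax: round cake of beeswax, 45 mm across, 20 mm high; bystander; origin under its centre
- bench_lamp: black desk lamp, fixed, always in the same place: origin under its round foot. Its head hangs in front of the bench to the left, within x 0.28 to 0.39, y 0.26 to 0.44, z 0.12 to 0.32 m of the world, with its arm above that; reach round or over it

How it is judged:
On the way:
1. the fitting mandrel is drawn right out of its bore and no longer touches the rack (((horizontal distance between band_small and bench_block below 0.03 m and distance of mandrel_small from where it was at the start of the episode above 0.09 m and contact force between mandrel_small and rack below 0.1 N) or (horizontal distance between band_medium and bench_block below 0.03 m and distance of mandrel_medium from where it was at the start of the episode above 0.09 m and contact force between mandrel_medium and rack below 0.1 N) or (horizontal distance between band_large and bench_block below 0.03 m and distance of mandrel_large from where it was at the start of the episode above 0.09 m and contact force between mandrel_large and rack below 0.1 N))), for 0.1 s.
At the end, for the whole second after the job is handed in: the mandrel that fits the band on the bench block is held by the gripper alone, still, its axis level within 10 degrees, the middle of its polished end 0.12 to 0.30 m above the bench and within 40 mm sideways of the band's centre (((horizontal distance between band_small and bench_block below 0.03 m and angle between mandrel_small's own z axis and vertical between 1.396 and 1.746 rad and height (world z) of mandrel_small_mid between 0.12 and 0.3 m and horizontal distance between mandrel_small_mid and band_small below 0.04 m and contact force between the fingers and mandrel_small above 2 N and linear speed of mandrel_small below 0.03 m/s and contact force between mandrel_small and rack below 0.1 N and contact force between mandrel_small and bench_block below 0.1 N) or (horizontal distance between band_medium and bench_block below 0.03 m and angle between mandrel_medium's own z axis and vertical between 1.396 and 1.746 rad and height (world z) of mandrel_medium_mid between 0.12 and 0.3 m and horizontal distance between mandrel_medium_mid and band_medium below 0.04 m and contact force between the fingers and mandrel_medium above 2 N and linear speed of mandrel_medium below 0.03 m/s and contact force between mandrel_medium and rack below 0.1 N and contact force between mandrel_medium and bench_block below 0.1 N) or (horizontal distance between band_large and bench_block below 0.03 m and angle between mandrel_large's own z axis and vertical between 1.396 and 1.746 rad and height (world z) of mandrel_large_mid between 0.12 and 0.3 m and horizontal distance between mandrel_large_mid and band_large below 0.04 m and contact force between the fingers and mandrel_large above 2 N and linear speed of mandrel_large below 0.03 m/s and contact force between mandrel_large and rack below 0.1 N and contact force between mandrel_large and bench_block below 0.1 N))); the arm keeps its last pose, push and grip.
It fails at once if another mandrel than the fitting one is moved more than 20 mm ((horizontal distance between band_small and bench_block below 0.03 m and distance of any of mandrel_medium, mandrel_large from where it was at the start of the episode above 0.02 m) or (horizontal distance between band_medium and bench_block below 0.03 m and distance of any of mandrel_small, mandrel_large from where it was at the start of the episode above 0.02 m) or (horizontal distance between band_large and bench_block below 0.03 m and distance of any of mandrel_small, mandrel_medium from where it was at the start of the episode above 0.02 m)).
It fails at once if the gripper touches a polished end (contact force between the fingers and mandrel_small_polished above 0.5 N or contact force between the fingers and mandrel_medium_polished above 0.5 N or contact force between the fingers and mandrel_large_polished above 0.5 N).
It fails at once if a band is moved more than 10 mm (distance of any of band_small, band_medium, band_large from where it was at the start of the episode above 0.01 m).
It fails at once if a bystander is moved more than 20 mm (distance of any of solder_spool, tin, flux_jar, beeswax from where it was at the start of the episode above 0.02 m).
It also fails if it takes over 45 s, if anything falls off the work surface, if the arm or the gripper's body presses on something with over 40 N, if the wrist force passes 120 N, or if a joint passes its speed limit or range.

## Working session

There is one attempt and no reset: what is moved stays moved. The work goes in short steps, each a Python script; the robot and the scene stay as the last script left them, time stands still between calls to the robot, and variables do not carry over. Pictures are saved under pics/ and viewed, and the job is handed in when it is done.

```bash
mkdir -p pics; cat > s.py <<'E'
import cv2,numpy as np
from workcell import bot, hand, kinematics, get_obs, vision, hand_in
def snap(c,n):
    d=vision.read_camera(c); cv2.imwrite(f'pics/{n}.png',d['frame'][:,:,::-1]); 
    np.savez(f'pics/{n}.npz',K=d['intrinsics'],V=d['view'],F=d['frame']); return d
def topix(n,p):
    d=np.load(f'pics/{n}.npz'); q=d['V']@np.r_[p,1]; q=d['K']@q[:3]; return q[:2]/q[2]
def toworld(n,u,v,z):
    d=np.load(f'pics/{n}.npz'); V=d['V']; R=V[:3,:3]; c=-R.T@V[:3,3]
    r=R.T@np.linalg.solve(d['K'],[u,v,1]); return c+r*(z-c[2])/r[2]
E
python3 - <<'E'
from s import *
for c in ['scene','top','wrist']:
    d=snap(c,c+'0'); print(c,d['intrinsics'].round(1).tolist(),d['view'].round(3).tolist())
o=get_obs(); print(o['time_s'],o['orientation'],bot.tcp_to_tips)
E
```

```text
scene [[531.4, 0.0, 322.2], [0.0, 531.4, 241.2], [0.0, 0.0, 1.0]] [[0.721, -0.692, 0.019, -0.374], [-0.531, -0.57, -0.627, 0.374], [0.445, 0.443, -0.778, 0.811], [0.0, 0.0, 0.0, 1.0]]
top [[470.3, 0.0, 317.9], [0.0, 470.3, 237.2], [0.0, 0.0, 1.0]] [[0.009, -1.0, 0.004, 0.034], [-0.996, -0.009, -0.092, 0.57], [0.092, -0.003, -0.996, 1.148], [0.0, 0.0, 0.0, 1.0]]
wrist [[371.6, 0.0, 312.1], [0.0, 371.6, 230.8], [0.0, 0.0, 1.0]] [[0.35, 0.937, -0.001, -0.624], [0.89, -0.332, 0.313, -0.04], [0.293, -0.11, -0.95, 0.38], [0.0, 0.0, 0.0, 1.0]]
0.15 [ 0.6962676  -0.12553207  0.12540764 -0.69550418] 0.017
```

View pics/scene0.png

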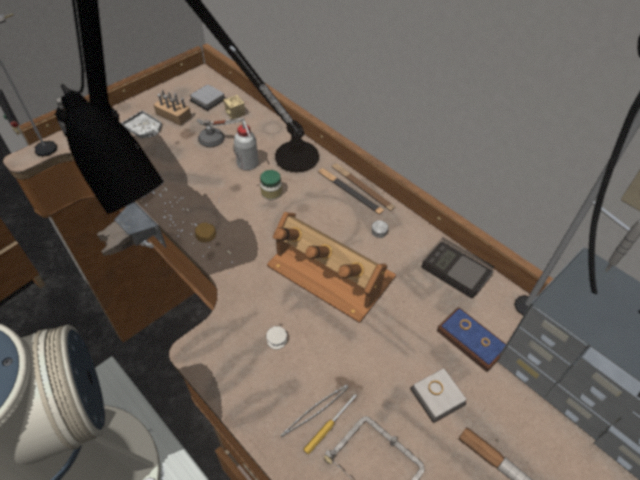

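View pics/top0.png

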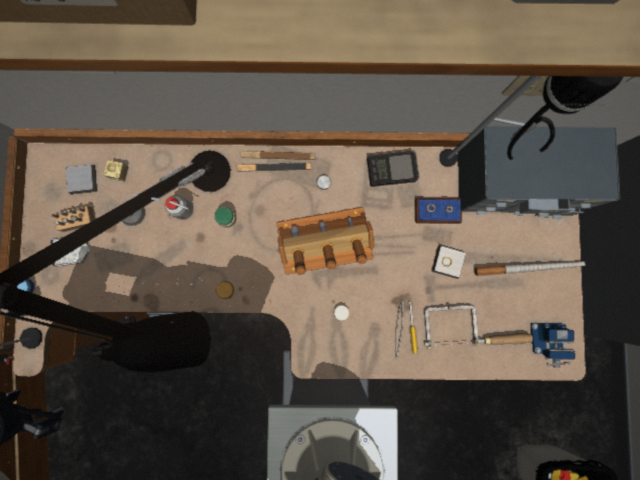

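View pics/wrist0.png

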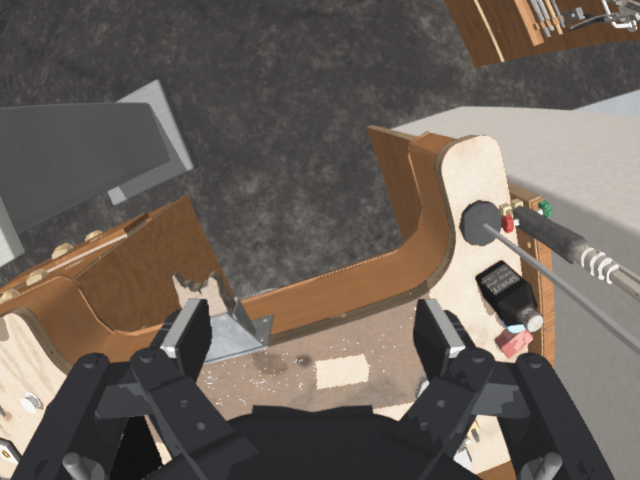

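```bash
python3 - <<'E'
from s import *
a=np.load('pics/scene0.npz')['F'][:,:,::-1]; b=np.load('pics/top0.npz')['F'][:,:,::-1]
c1=cv2.resize(a[200:330,255:405],(692,600),interpolation=3); cv2.imwrite('pics/c1.png',c1)
c2=cv2.resize(a[300:430,400:530],(600,600),interpolation=3)
c3=cv2.resize(b[190:290,270:470],(800,400),interpolation=3); cv2.imwrite('pics/c2.png',c2);cv2.imwrite('pics/c3.png',c3)
E
```

```text
(no output)
```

View pics/c1.png

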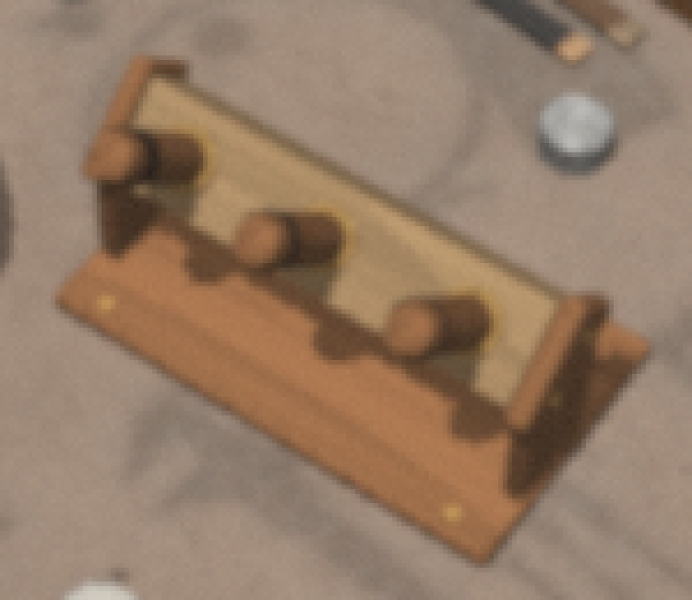

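View pics/c2.png

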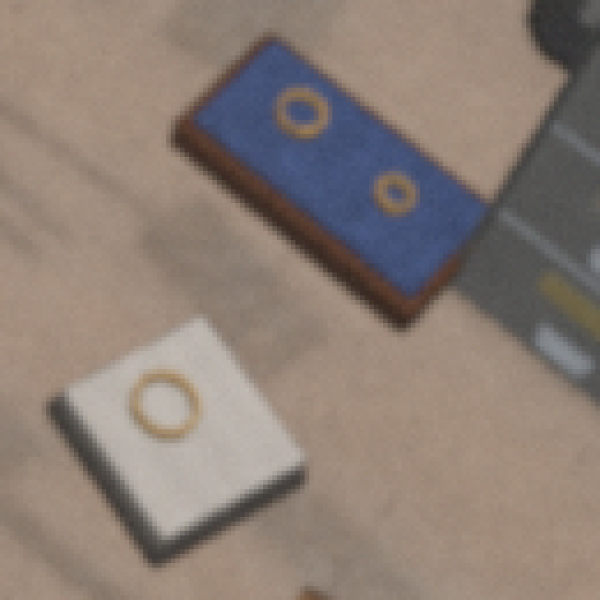

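View pics/c3.png

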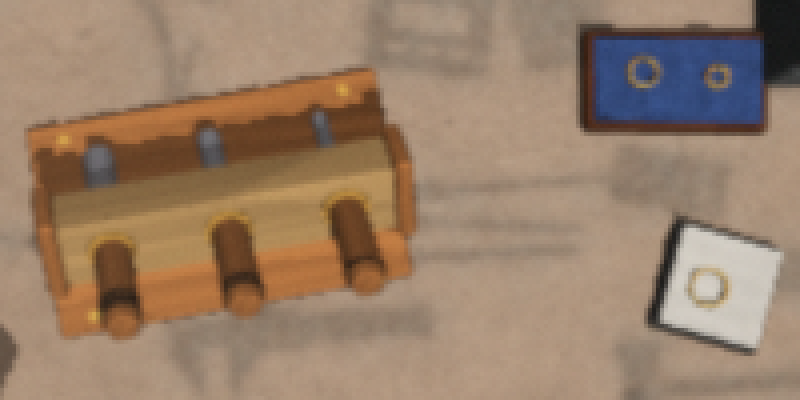

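```bash
python3 - <<'E'
from s import *
f=lambda u,v,z:toworld('top0',270+u/4-.4,190+v/4-.4,z)
C=[f(*p,.01) for p in [(62,337),(30,130),(378,70),(410,275)]]
for c in C: print(c.round(4))
print('centre',np.mean(C,0).round(4))
g=lambda u,v,z:toworld('scene0',255+u*150/692-.4,200+v*130/600-.4,z)
for p in [(485,562),(57,300),(650,348)]: print('sc',g(*p,.01).round(4))
for p in [(123,322),(243,298),(368,272)]: print('top hend',f(*p,.1405).round(4))
for p in [(108,160),(262,242),(413,330)]: print('sc hend',g(*p,.1405).round(4))
print('band',f(708,287,.026), toworld('scene0',400+166*130/600-.4,300+405*130/600-.4,.026))
print('spool?',toworld('top0',342,312,.01),toworld('top0',224,290,.01))
E
```

```text
[0.4777 0.1208 0.01  ]
[0.6084 0.1431 0.01  ]
[ 0.649  -0.0778  0.01  ]
[ 0.5187 -0.098   0.01  ]
centre [0.5634 0.022  0.01  ]
sc [ 0.5185 -0.1003  0.01  ]
sc [0.4771 0.1178 0.01  ]
sc [ 0.647  -0.0761  0.01  ]
top hend [0.4846 0.0782 0.1405]
top hend [0.4986 0.0112 0.1405]
top hend [ 0.5138 -0.0588  0.1405]
sc hend [0.4788 0.0767 0.1405]
sc hend [0.4949 0.0068 0.1405]
sc hend [ 0.5076 -0.0608  0.1405]
band [ 0.51214462 -0.28148018  0.026     ] [ 0.51185925 -0.28121288  0.026     ]
spool? [ 0.38407679 -0.02262327  0.01      ] [0.43596494 0.27302462 0.01      ]
```

```bash
cat >> s.py <<'E'
from scipy.spatial.transform import Rotation as R
def quat(y,z):
    y=np.array(y,float);z=np.array(z,float); y/=np.linalg.norm(y); z-=y*(y@z); z/=np.linalg.norm(z)
    return R.from_matrix(np.c_[np.cross(y,z),y,z]).as_quat()
yaw=0.1845; ex=np.array([np.cos(yaw),np.sin(yaw),0]); ey=np.array([-np.sin(yaw),np.cos(yaw),0]); ez=np.array([0,0,1.])
hax=(ez-ex)/2**.5
grip=np.array([0.5025,0.0817,0.1193]); band=np.array([0.512,-0.2814,.023])
E
python3 - <<'E'
from s import *
o=get_obs(); print(R.from_quat(o['orientation']).as_matrix().round(3))
A=[];B=[];c,s=np.cos(1.212),np.sin(1.212)
for r in [.28,.3,.35,.45,.62,.75]:
  for z in [.2,.35,.5]:
    for sg in [1,-1]:
      j=kinematics.solve_ik([r*c,r*s,z],quat([0,0,-1],[-s*sg,c*sg,0]))
      if j is None: print(r,z,sg,None); continue
      if z==.35: print(r,z,sg,np.round(j,3))
      if abs(j[3])<.01:
        A.append([np.sin(j[1]),np.cos(j[1]),np.sin(j[1]+j[2]),np.cos(j[1]+j[2]),1,0]);B.append(r)
        A.append([np.cos(j[1]),-np.sin(j[1]),np.cos(j[1]+j[2]),-np.sin(j[1]+j[2]),0,1]);B.append(z)
x,res,_,_=np.linalg.lstsq(np.array(A),np.array(B),rcond=None); print(x.round(4),res)
for sg in [1,-1]:
  for p in [grip+[0,0,.12],grip]: 
    print('g',sg,np.round(kinematics.solve_ik(p,quat([0,0,-1],ey*sg)),3))
  for az in [-.5,-.3,-.1,.1,.3]:
    d=np.array([np.cos(az),np.sin(az),0]); l=np.array([-d[1],d[0],0]); g=band-.098*d;g[2]=.2
    j=kinematics.solve_ik(g,quat(d-ez,l*sg)); print('f',sg,az,None if j is None else np.round(j,3))
print('lamp joints', toworld('top0',5,290,.5),toworld('top0',5,290,.3),toworld('top0',100,330,.3),toworld('top0',205,340,.2))
E
```

```text
[[ 0.937 -0.     0.349]
 [-0.349 -0.001  0.937]
 [ 0.    -1.    -0.001]]
0.28 0.35 1 [ 1.207 -0.348  2.112 -0.     1.378 -1.576]
0.28 0.35 -1 [ 1.207 -0.348  2.112 -0.     1.378  1.565]
0.3 0.35 1 [ 1.207 -0.306  2.087 -0.     1.361 -1.576]
0.3 0.35 -1 [ 1.207 -0.306  2.087 -0.     1.361  1.566]
0.35 0.35 1 [ 1.208 -0.206  2.017 -0.     1.331 -1.575]
0.35 0.35 -1 [ 1.208 -0.206  2.017 -0.     1.331  1.567]
0.45 0.35 1 [ 1.209 -0.02   1.857 -0.     1.305 -1.574]
0.45 0.35 -1 [ 1.209 -0.02   1.857 -0.     1.305  1.567]
0.62 0.35 1 [ 1.21   0.269  1.524 -0.     1.349 -1.573]
0.62 0.35 -1 [ 1.21   0.269  1.524 -0.     1.349  1.568]
0.75 0.35 1 [ 1.21   0.489  1.207 -0.     1.446 -1.573]
0.75 0.35 -1 [ 1.21   0.489  1.207 -0.     1.446  1.569]
[ 0.5681  0.      0.4943  0.0585  0.     -0.0317] [2.60612207e-12]
g 1 [ 0.158  0.182  1.887 -0.     1.072 -1.597]
g 1 [ 0.158  0.345  1.988 -0.     0.808 -1.597]
f 1 -0.5 [-0.512  0.014  2.488  3.085  0.147  1.618]
f 1 -0.3 [-0.754  0.04   2.462  1.844  0.328  2.521]
f 1 -0.1 [-0.935  0.101  2.39   1.475  0.555  2.591]
f 1 0.1 [-1.042  0.18   2.287  1.252  0.744  2.566]
f 1 0.3 [-1.092  0.264  2.165  1.085  0.905  2.529]
g -1 [ 0.158  0.182  1.887 -0.     1.072  1.545]
g -1 [ 0.158  0.345  1.988 -0.     0.808  1.545]
f -1 -0.5 [-0.512  0.014  2.488  3.085  0.147 -1.523]
f -1 -0.3 [-0.754  0.04   2.462  1.844  0.328 -0.621]
f -1 -0.1 [-0.935  0.101  2.39   1.475  0.555 -0.551]
f -1 0.1 [-1.042  0.18   2.287  1.252  0.744 -0.576]
f -1 0.3 [-1.092  0.264  2.165  1.085  0.905 -0.613]
lamp joints [0.44356472 0.49863272 0.5       ] [0.43844662 0.62964813 0.3       ] [0.36559115 0.44690619 0.3       ] [0.33626945 0.27284785 0.2       ]
```

```bash
cat >> s.py <<'E'
a=np.deg2rad(25); gy=-np.sin(a)*ex-np.cos(a)*ez
E
python3 - <<'E'
from s import *
for sg in [1,-1]:
  q=quat(gy,ey*sg)
  for p in [grip-.1*gy,grip,grip+.115*hax,grip+.115*hax+.09*ez]: 
    j=kinematics.solve_ik(p+.002*gy,q); print('g',sg,None if j is None else np.round(j,3))
  t=np.pi/4-a
  for az in [-.7,-.5,-.3,-.1,.1,.3]:
    d=np.array([np.cos(az),np.sin(az),0]); l=np.array([-d[1],d[0],0]); g=band-.098*d;g[2]=.2
    y=d*np.sin(t)-ez*np.cos(t)
    j=kinematics.solve_ik(g+.002*y,quat(y,l*sg)); print('f',sg,az,None if j is None else np.round(j,3))
E
```

```text
g 1 [ 0.165  0.515  1.547 -0.008  1.515 -1.588]
g 1 [ 0.164  0.564  1.702 -0.009  1.312 -1.587]
g 1 [ 0.161  0.351  1.837 -0.01   1.39  -1.59 ]
g 1 [ 0.161  0.25   1.754 -0.01   1.574 -1.592]
f 1 -0.7 [-0.399  0.061  2.191 -0.191  0.563 -1.125]
f 1 -0.5 [-0.508  0.051  2.203  0.005  0.539 -1.583]
f 1 -0.3 [-0.617  0.062  2.191  0.2    0.565 -2.039]
f 1 -0.1 [-0.712  0.092  2.156  0.339  0.631 -2.431]
f 1 0.1 [-0.785  0.137  2.103  0.414  0.718 -2.745]
f 1 0.3 [-0.835  0.191  2.035  0.441  0.813 -2.995]
g -1 [ 0.165  0.515  1.547 -0.008  1.515  1.554]
g -1 [ 0.164  0.564  1.702 -0.009  1.312  1.554]
g -1 [ 0.161  0.351  1.837 -0.01   1.39   1.551]
g -1 [ 0.161  0.25   1.754 -0.01   1.574  1.549]
f -1 -0.7 [-0.399  0.061  2.191 -0.191  0.563  2.017]
f -1 -0.5 [-0.508  0.051  2.203  0.005  0.539  1.559]
f -1 -0.3 [-0.617  0.062  2.191  0.2    0.565  1.103]
f -1 -0.1 [-0.712  0.092  2.156  0.339  0.631  0.71 ]
f -1 0.1 [-0.785  0.137  2.103  0.414  0.718  0.397]
f -1 0.3 [-0.835  0.191  2.035  0.441  0.813  0.147]
```

```bash
python3 - <<'E'
from s import *
hand.move_gripper(.05,80)
bot.goto_joints([1.25,-.348,2.112,0,1.378,1.55]); print(get_obs()['position'],get_obs()['wrist_force'])
bot.goto_joints([.165,-.348,2.112,0,1.378,1.55]); print(get_obs()['position'],get_obs()['wrist_force'])
bot.reach(grip-.1*gy+.002*gy,quat(gy,-ey)); o=get_obs(); print(o['time_s'],o['position'],o['gripper_width'])
for c in ['wrist','scene']: snap(c,c+'1')
E
```

```text
[0.08707366 0.26679372 0.35026772] [ 0.42396496  0.59999765 -0.26141367]
[0.27602258 0.04791304 0.34994436] [ 0.26549377  0.59003027 -0.56806982]
4.5167 [0.54285534 0.08977976 0.20900575] 0.04995750780921167
```

View pics/wrist1.png

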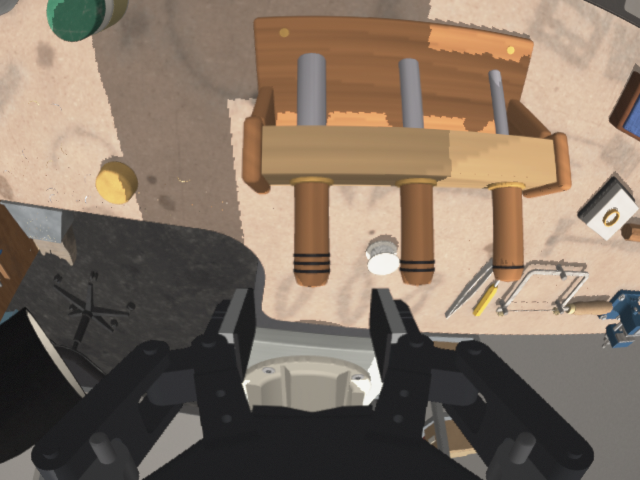

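View pics/scene1.png

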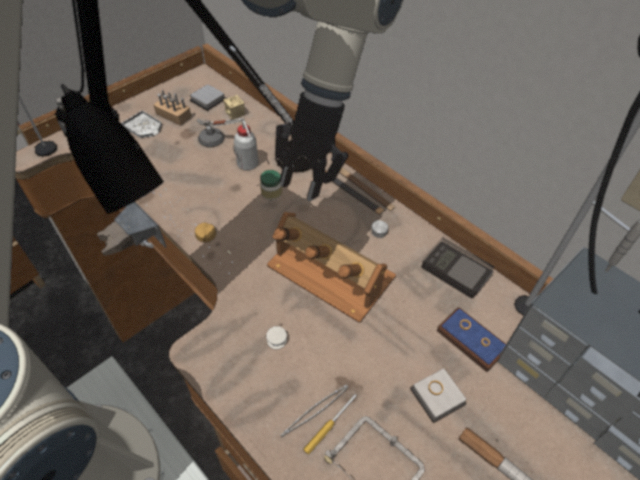

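The left mandrel (column 312) has three rings and the thickest steel, so it is the large one. It sits midway between the fingers (columns 235 and 390). I'll check the predicted pixels against the picture, then grasp.

```bash
cat >> s.py <<'E'
def fish(n,p):
    d=np.load(f'pics/{n}.npz'); q=(d['V']@np.r_[p,1])[:3]; th=np.arctan2(np.hypot(q[0],q[1]),q[2]); k=d['K']
    return k[:2,2]+k[0,0]*th*q[:2]/np.hypot(q[0],q[1])
E
python3 - <<'E'
from s import *
print('end',fish('wrist1',grip+.03*hax),'flange',fish('wrist1',grip-.04*hax))
q=quat(gy,-ey)
bot.servo_line(grip+.002*gy,q,velocity=.08)
o=get_obs(); print(o['position'],o['wrist_force']); snap('wrist','wrist2'); snap('scene','scene2')
E
```

```text
end [312.81141619 285.36650669] flange [312.91741649 176.90923909]
[0.50215808 0.0816299  0.11787059] [-1.05615511  0.66372034  0.32646622]
```

View pics/wrist2.png

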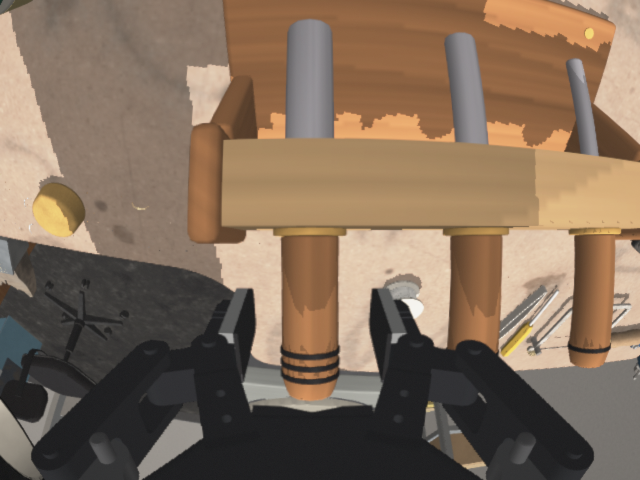

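The handle (column 312) is centred between the pads, which sit clear of the flange (row 230) and the neighbouring handle (column 475). I'll close and draw it out.

```bash
python3 - <<'E'
from s import *
q=quat(gy,-ey)
hand.move_gripper(0,80); o=get_obs(); print(o['gripper_width'],o['wrist_force'])
bot.servo_line(grip+.002*gy+.12*hax,q,velocity=.06)
o=get_obs(); print(o['gripper_width'],o['wrist_force'],o['position'],o['time_s']); snap('wrist','wrist3'); snap('scene','scene3')
E
```

```text
0.02128221193254484 [-0.29313779  1.56211492  3.32841399]
0.02165794109142631 [ 0.58017333  0.07146903 -1.11161016] [0.4182992  0.0659892  0.20214807] 8.6333
```

View pics/wrist3.png

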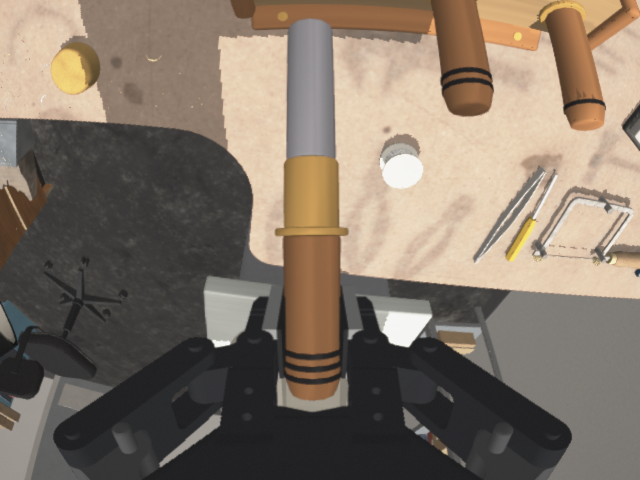

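View pics/scene3.png

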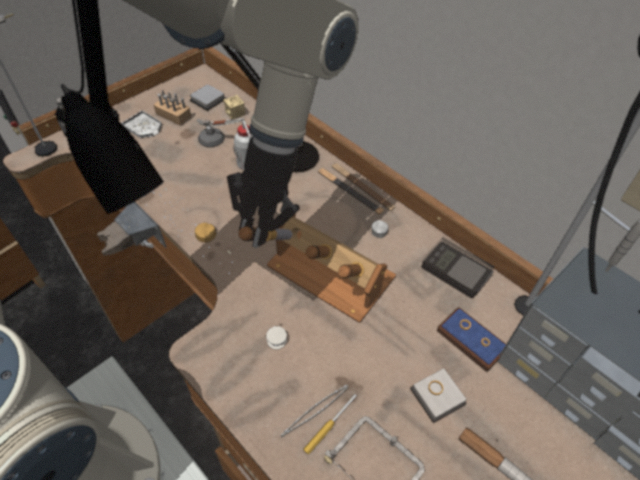

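The mandrel is fully out, with its flange still at row 232 as before, so it hasn't slipped in the grip. The other two are seated. Next I'll raise it and move over the band.

```bash
python3 - <<'E'
from s import *
bot.servo_line(grip+.002*gy+.12*hax+.09*ez,quat(gy,-ey),velocity=.12)
az=-.5;t=np.pi/4-a
d=np.array([np.cos(az),np.sin(az),0]); l=np.array([-d[1],d[0],0]); g=band-.098*d;g[2]=.2
y=d*np.sin(t)-ez*np.cos(t)
bot.reach(g+.002*y,quat(y,-l)); bot.dwell(.5)
o=get_obs(); print(o['gripper_width'],o['wrist_force'],o['position'],o['joint_vel'],o['time_s'])
for c in ['wrist','scene','top']: snap(c,c+'4')
print('expected tip/mid/hend scene',[topix('scene4',g+k*d).round(0) for k in (.129,.098,-.03)],'top',[topix('top4',g+k*d).round(0) for k in (.129,.098,-.03)])
E
```

```text
0.020907023877453863 [-0.26244538  0.02598591 -2.02111468] [ 0.4267452  -0.23456558  0.19812882] [-0.00246767 -0.00136852  0.00111089 -0.00167869 -0.00196202 -0.00079615] 11.3333
expected tip/mid/hend scene [array([478., 332.]), array([458., 337.]), array([373., 358.])] top [array([476., 245.]), array([469., 258.]), array([441., 311.])]
```

View pics/wrist4.png

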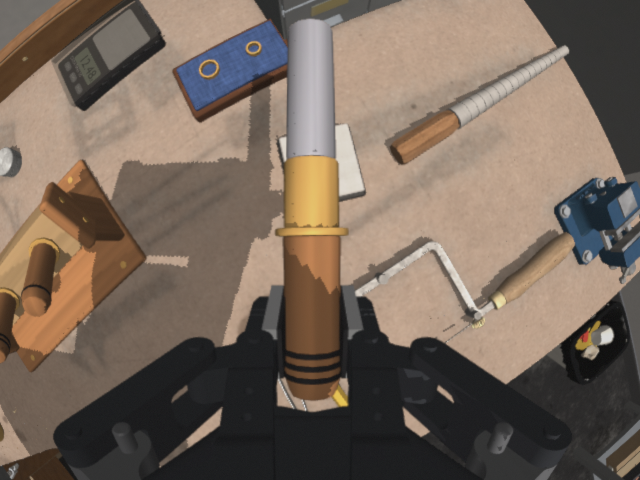

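View pics/scene4.png

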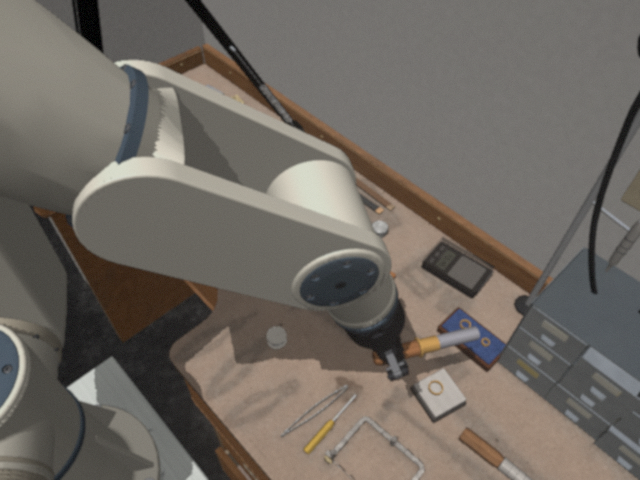

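View pics/top4.png

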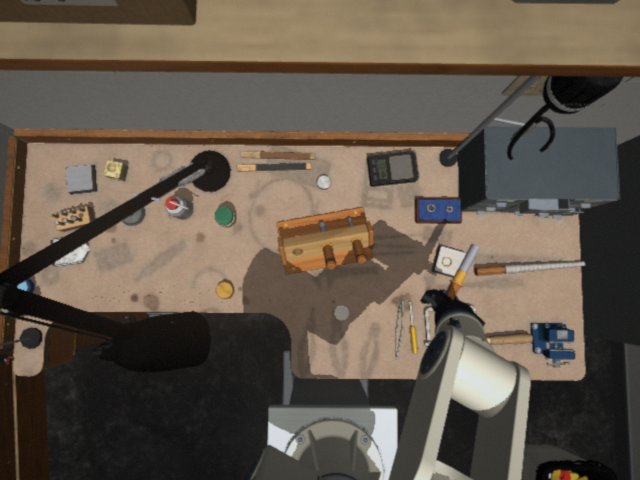

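The tip is at (478,332) in the scene view and (475,245) in the top view, within about a pixel of the level pose I aimed for. The bands, bystanders and other two mandrels haven't moved, so I'll hand in.

```bash
python3 - <<'E'
from s import *
hand_in(); print('ok')
E
```

```text
the job is handed in; nothing more can be done
ok
```

The job is handed in, with the large mandrel held level about 20 cm above the large band; `hand_in` reports no verdict.

- **Choice:** The band on the bench block measured about 24 mm outside, so it is the large one. The large mandrel, with three rings and the thickest steel, was in the left-hand bore.
- **Moves:** I passed the lamp with the arm folded in and gripped the handle with an 80 N setting. I drew the mandrel out along the bore, raised it and turned it level. It was handed in after about 11 s of the 45 s.
- **Last checks:** The mandrel's tip was within about a pixel of where a level pose should put it in both the scene and top views. The middle of the polished end should therefore be over the band at about z = 0.20 m. The mandrel had not slipped in the grip, and the arm was still. In the pictures the other two mandrels were still in the rack, and the bands and bystanders showed no movement.

No check failed. The only disagreement was in measuring the rack beforehand: the scene and top views placed the handle ends 4–6 mm apart. I used the average, and the wrist camera showed the handle centred between the fingers before I closed them.

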